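# Touch-test the smallest carving and stop the drying fan

### The arm

A 6-joint arm with a two-finger parallel gripper is mounted at the origin on the work surface. World frame = base frame: x ahead of the robot, y to its left, z up, the work surface at z = 0. Lengths are in m, angles in rad, forces in N, time in s.
With the tool pointing down it reaches from about 0.35 to 0.85 m from the base axis. Payload 8.1 kg.
Tool frame: the origin (TCP) lies between the finger pads, 19 mm behind the fingertips; this is the grasp point; z points along the fingers, y is the line along which they close (so a half turn about z gives the same grasp; the last joint's range is limited). The gripper opens to 93 mm and grips with 3 to 60 N. Pads are 15 mm wide; open, the fingers measure 128 mm over their backs; the gripper's body (75 mm by 188 mm) begins 65 mm behind the grasp point.
Start: joints at [-1.261, 0.13, 1.488, -0, 1.523, -0.085], TCP at [0.231, -0.554, 0.237] pointing down, gripper open.
Joint ranges: [-2.96, 2.96], [-0.89, 2.26], [0.02, 2.5], [-1.34, 4.48], [0, 2.73], [-2.66, 2.66]. Speed limits (rad/s): [2.39, 2.39, 2.79, 3.14, 3.14, 3.14].

### API

Orientations are given as a rotation vector (axis times angle).
In Python, from plant import env gives the robot as it stands.
- The arm moves only by the shell command python3 -m creep 'ROWS' [FORCE]. ROWS is JSON, a list that holds one entry, the list of rows, each a list of 7 numbers: the shift along the tool's x, y, z in m, then the turn, a rotation vector about the tool's x, y, z in degrees, then the opening, from -1 (shut) to 1 (fully open). In form: [[[tx, ty, tz, rx, ry, rz, gripper], ...]]. A call has 1 to 20 rows; each row shifts and turns the commanded pose from where the row before left it, along the tool's axes as they then stand; what a row does not reach is not made up. A row lasts 1/8 s, in which the tool goes at most 62.5 mm and 10.7 degrees, less where a joint would pass 70% of its speed; a pose out of reach is approached as far as the arm can. A call with a gripper value outside its range is refused whole. The fingers move at their own pace and stop on an object; FORCE is the grip in N (left out, the last holds). Time passes only in rows, so rows that do not move let the fingers close. It gives the time, the measured TCP pose, the force, the opening and the grip force at its end, in the units of the state.
- env.state(): the state, without advancing time (a new reading comes with each control period).
- env.read_camera(name): name is "side" or "top"; returns (picture, depth): 420x560x3 uint8, blue, green, red; 420x560 float32, m along the optical axis (not along the pixel's ray), 0 where there is no reading.
- env.camera_info(name): a dict with "fx", "fy", "cx", "cy" (pixels), "eye" and "rotation" of the camera in the world. Camera axes: x right, y down, z forward; pixel columns grow to the right and rows downward; lengths in m; the calibration is good to about 2 mm. A picture is of the moment at which its call begins. camera_info takes no time and is no camera call.
- env.finish_job(): hands the job in; it is judged then, once.
The state is a dict: "time": time; "q": joint angles; "joint_velocities": joint speeds; "joint_efforts": joint torques, N m; "position": TCP position; "tcp_rot": TCP orientation; "contact_force": force on the tool from outside, world axes, zero at the start; "moment": the same for the moment, N m; "grip_width": opening from 0.0 (shut) to 1.0 (fully open); "grasp_force": force on a finger pad.
Only numpy, scipy, OpenCV 4.12 (cv2) and the standard library are available. Lean on these libraries where they do the work, as an engineer would, in place of code of your own. Each camera call takes 0.05 s, during which the arm holds its last target. There are 200 camera calls.

### The job

Check whether the oil on the carvings is dry: with closed fingertips, lightly touch the top of the head of the smallest of the three wooden busts on the plank and withdraw from it. Then press the wide button on the fan's switch box fully down, let it come back up, and move clear. Nothing is to be gripped, lifted, shifted or tipped; do not touch the other two busts, leave the narrow button alone and do not disturb the bottle and the screwdriver.

Things in the scene. Friction and masses are not known exactly. Their poses are not given: they have to be found in the camera images.
- plank: fixed flat plank of light wood, 190 x 460 x 20 mm thick, lying on the bench; the three busts stand in a row along it, in any order. Origin at the centre of its underside, z up, y along its length.
- bust_small: the smallest bust, dark carved wood, 120 mm tall, about 0.4 kg, standing loose on the plank: square foot 51 mm wide, narrow neck, rounded head 54 mm across at its widest (99 mm up). Origin at the centre of its underside, z up, the carved face looks to its -x.
- bust_small_crown (a point): middle of the top of the smallest bust's head, 120 mm above its underside (140 mm above the bench). The head is a rigid dome: nearly level within 6 mm of this point, 2 mm lower at 15 mm from it, 9 mm lower at 23 mm. Pressing harder than 40 N, even for an instant, would mark the finish. z up.
- bust_mid: the middle bust, the same shape, 155 mm tall, foot 66 mm wide, head 70 mm across. Not to be touched. Origin at the centre of its underside, z up. Neighbouring busts stand about 126 to 180 mm apart, centre to centre.
- bust_tall: the tallest bust, the same shape, 190 mm tall, foot 81 mm wide, head 86 mm across. Not to be touched. Origin at the centre of its underside, z up.
- switch_box: the fan's switch box, a fixed grey box 160 x 75 x 50 mm high lying on the bench in any direction. Origin at the centre of its underside, z up; the two buttons stand in its top along its x axis, the wide one 38 mm to -x, the narrow one 45 mm to +x.
- wide_button (a joint): travel of the wide button: 0 is up, 0.006 m is fully down. Spring: it starts to move at 1.5 N, is fully down at 5 N and comes back by itself.
- wide_button_top (a point): centre of the top of the wide black round button, 40 mm across, 72 mm above the bench when up, standing 10 mm above its round metal collar (56 mm across). It moves straight down with the button. z up.
- narrow_button (a joint): travel of the narrow button: 0 is up, 0.006 m is fully down; 1.5 to 5 N spring. To be left alone.
- narrow_button_top (a point): centre of the top of the narrow black round button, 20 mm across (collar 36 mm across), 72 mm above the bench, 83 mm from the wide one. z up.
- bottle: pale translucent upright bottle with a white cap, 62 mm across and 190 mm tall, about 0.3 kg, loose on the bench beyond the work. Origin at the centre of its underside.
- screwdriver: screwdriver 200 mm long with a wooden handle, lying loose on the bench beyond the far edge of the plank, its handle to its -x. Origin midway along it, at its underside.
Things that resemble listed ones, but are neither listed nor needed, are in the scene too. What is shaped like the bust_small but orange is not meant.

How it is judged:
By the outcome, as a careful person would: the job done as asked, in the order asked, and still so for the second after the job is handed in, with the robot touching nothing.
It also fails if it takes over 48 s, if anything falls off the work surface, if the arm or the gripper's body presses on something with over 40 N, if the wrist force passes 120 N, or if a joint passes its speed limit or range.

## Working session

There is one attempt and no reset: what is moved stays moved. The work goes in short steps, Python scripts to look and compute and a shell command to move; the robot and the scene stay as the last step left them, time stands still between calls to the robot, and variables do not carry over. Pictures are saved under pics/ and viewed, at most 10 in all, crops included, and the job is handed in when it is done.

```bash
mkdir -p pics; cat > h.py <<'E'
import numpy as np, cv2
from plant import env
def grab(n):
    b,d=env.read_camera(n); np.savez('pics/%s.npz'%n,b=b,d=d); cv2.imwrite('pics/%s0.png'%n,b); return b,d
def load(n):
    z=np.load('pics/%s.npz'%n); return z['b'],z['d']
def ray(n,u,v):
    c=env.camera_info(n); R=np.array(c['rotation']); 
    return np.array(c['eye']),R@np.array([(u-c['cx'])/c['fx'],(v-c['cy'])/c['fy'],1.])
def onz(n,u,v,z):
    e,r=ray(n,u,v); return e+r*(z-e[2])/r[2]
def cloud(n,d):
    c=env.camera_info(n); v,u=np.mgrid[:420,:560]
    p=np.stack([(u-c['cx'])/c['fx']*d,(v-c['cy'])/c['fy']*d,d],-1)
    return p@np.array(c['rotation']).T+np.array(c['eye'])
E
python3 - <<'E'
from h import *
for n in('top','side'): grab(n); print(env.camera_info(n))
print(env.state())
E
```

```text
{'fx': 393.34668045632617, 'fy': 393.34668045632617, 'cx': 285.9505289211498, 'cy': 205.41952990246492, 'eye': array([ 0.45915407, -0.00864372,  0.91077642]), 'rotation': array([-2.14427768,  2.10627429, -0.23353355])}
{'fx': 524.8782931007581, 'fy': 524.8782931007581, 'cx': 273.72288871561284, 'cy': 210.09694304108118, 'eye': array([ 0.58215534, -0.8423299 ,  0.92569148]), 'rotation': array([-2.35886889,  0.04538945, -0.03406909])}
{'time': 0.1, 'q': array([-1.26139578e+00,  1.31067674e-01,  1.48917174e+00, -5.92639772e-06,
        1.52298754e+00, -8.53833576e-02]), 'joint_velocities': array([ 6.36497446e-04, -2.57867648e-03, -1.48919700e-03,  4.40158494e-04,
       -7.90400208e-05, -4.36823126e-05]), 'joint_efforts': array([-1.06650680e-04, -5.61342502e+01, -4.93096554e+01,  7.69982021e-02,
        2.91261863e-02, -5.93483628e-05]), 'position': array([ 0.23064699, -0.55337912,  0.2365023 ]), 'tcp_rot': array([-3.07899529e+00, -6.15787964e-01,  2.96030065e-04]), 'contact_force': array([ 0.76064108,  0.43670027, -0.21143639]), 'moment': array([ 0.00105491,  0.01264218, -0.04412876]), 'grasp_force': 0.0, 'grip_width': 0.9999376131738847}
```

View pics/top0.png

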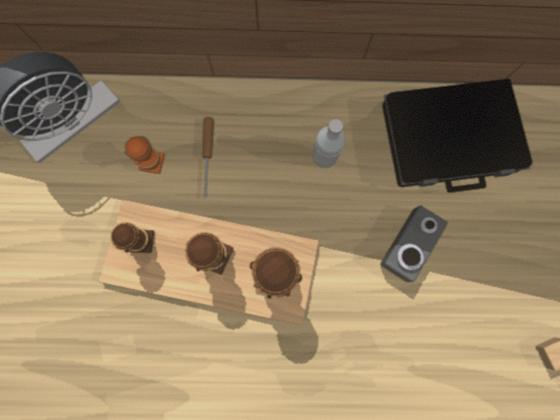

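View pics/side0.png

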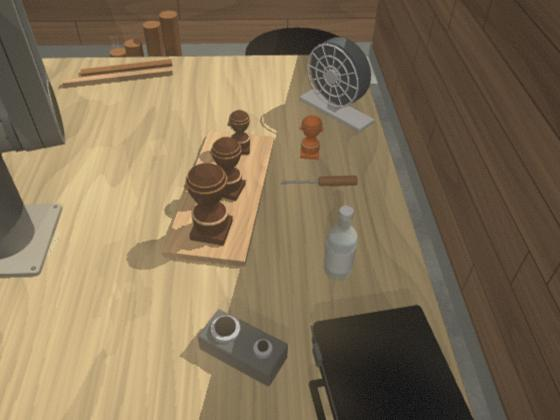

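The top view shows the small bust's head near (124,236), the mid one at (207,251) and the tall one at (277,272). The wide button is near (411,257) and the narrow one near (430,226). In the side view the small head is at (239,118) and the wide button at (225,327). Next I measure these points.

```bash
sed -i "s/np.array(c\['rotation'\])/cv2.Rodrigues(np.array(c['rotation']))[0]/" h.py
python3 - <<'E'
from h import *
from scipy import ndimage as nd
for n in('top','side'):
    b,d=load(n); P=cloud(n,d); hsv=cv2.cvtColor(b,cv2.COLOR_BGR2HSV)
    print(n)
    ok=d>0
    tgt={'small':(124,236),'mid':(207,251),'tall':(277,272),'box':(415,245)} if n=='top' else {'small':(239,122),'mid':(227,155),'tall':(207,180),'box':(243,345)}
    hr={'small':(.105,.2),'mid':(.14,.2),'tall':(.165,.25),'box':(.04,.09)}
    for k,(u,v) in tgt.items():
        lo,hi=hr[k]
        l,_=nd.label(ok&(P[...,2]>lo)&(P[...,2]<hi)); m=l==l[v,u]
        if l[v,u]==0: print(k,'none',P[v,u]); continue
        p=P[m]; print(k,m.sum(),'zmax',np.percentile(p[:,2],[50,98]).round(4))
        if k!='box':
            # sphere-ish fit: dome top slice centroid + algebraic sphere
            A=np.c_[2*p,np.ones(len(p))]; s=np.linalg.lstsq(A,(p**2).sum(1),rcond=None)[0]
            print('  sphere',s[:3].round(4),np.sqrt(s[3]+s[:3]@s[:3]).round(4))
            t=p[p[:,2]>np.percentile(p[:,2],98)-.006]; print('  topslice',t.mean(0).round(4),np.ptp(t,axis=0).round(3))
            vv,uu=np.nonzero(m); (cu,cv_),r=cv2.minEnclosingCircle(np.c_[uu,vv].astype(np.float32)); print('  circ',cu,cv_,r)
        else:
            dark=m&(b.max(-1)<60)
            l2,nn=nd.label(m&(P[...,2]>.066))
            for i in range(1,nn+1):
                q=P[l2==i]
                if len(q)>15: print('  btn',len(q),q.mean(0).round(4),np.ptp(q,axis=0).round(3),nd.center_of_mass(l2==i))
            r=cv2.minAreaRect(P[m][:,:2].astype(np.float32)*1000); print('  rect',r)
E
```

```text
top
small 676 zmax [0.133  0.1415]
  sphere [0.5507 0.2993 0.1139] 0.028
  topslice [0.5498 0.2982 0.1386] [0.04  0.038 0.008]
  circ 126.5 236.0 16.53037452697754
mid 1115 zmax [0.1675 0.1764]
  sphere [0.5218 0.1352 0.1408] 0.0365
  topslice [0.5213 0.134  0.1736] [0.047 0.045 0.009]
  circ 203.01638793945312 251.21311950683594 19.886157989501953
tall 1853 zmax [0.2011 0.2112]
  sphere [ 0.4838 -0.0037  0.1676] 0.0451
  topslice [ 0.4836 -0.0038  0.2085] [0.054 0.053 0.008]
  circ 274.43939208984375 272.2878723144531 25.568260192871094
box 2456 zmax [0.0513 0.074 ]
  btn 68 [ 0.593  -0.3364  0.0715] [0.02  0.019 0.009] (np.float64(224.39705882352942), np.float64(429.4117647058824))
  btn 281 [ 0.5233 -0.2919  0.0722] [0.041 0.039 0.011] (np.float64(256.270462633452), np.float64(410.70462633451956))
  rect ((555.6438598632812, -313.2049560546875), (75.86302947998047, 160.28421020507812), 57.61897659301758)
side
small 340 zmax [0.1274 0.1409]
  sphere [0.5484 0.295  0.1153] 0.026
  topslice [0.5485 0.2921 0.1382] [0.034 0.043 0.008]
  circ 238.5 120.5 11.068072319030762
mid 614 zmax [0.1632 0.1762]
  sphere [0.5196 0.1313 0.1438] 0.0337
  topslice [0.5198 0.1286 0.1733] [0.044 0.044 0.009]
  circ 225.0 151.0 16.124614715576172
tall 1178 zmax [0.1961 0.2103]
  sphere [ 0.482  -0.0071  0.17  ] 0.0425
  topslice [ 0.4825 -0.0103  0.2078] [0.054 0.054 0.008]
  circ 205.0 182.0 21.58713150024414
box 3081 zmax [0.0507 0.0733]
  btn 311 [ 0.5226 -0.2977  0.0715] [0.036 0.04  0.011] (np.float64(325.81672025723475), np.float64(224.5305466237942))
  btn 89 [ 0.5923 -0.3419  0.0715] [0.018 0.019 0.009] (np.float64(345.4831460674157), np.float64(262.29213483146066))
  rect ((554.5328979492188, -316.7066650390625), (76.25898742675781, 160.31134033203125), 58.07709884643555)
```

The head heights (141, 176 and 211 mm) match the given 140, 175 and 210, and the button spacing is 83 mm as expected. Two-view means: crown (0.549, 0.297), wide button (0.523, -0.295). Now I rise, shut the fingers and travel high over the busts.

```bash
cat >> h.py <<'E'
def go(x,y,z):
    s=env.state(); R=cv2.Rodrigues(np.array(s['tcp_rot']))[0]
    print('t',s['time'],'pos',s['position'].round(4),'q',s['q'].round(2),'F',s['contact_force'].round(2),'w',round(s['grip_width'],3),'tilt',R[:,2].round(4))
    print('shift mm',(R.T@(np.array([x,y,z])-s['position'])*1000).round(1))
E
python3 -m creep '[[[0,0,-0.03,0,0,0,-1],[0,0,-0.04,0,0,0,-1],[0,0,-0.01,0,0,0,-1],[0.01,-0.01,0,0,0,0,-1],[0.02,-0.02,0,0,0,0,-1],[0.03,-0.03,0,0,0,0,-1],[0.03,-0.035,0,0,0,0,-1],[0.03,-0.035,0,0,0,0,-1],[0.03,-0.035,0,0,0,0,-1],[0.03,-0.035,0,0,0,0,-1],[0,0,0,0,0,0,-1]]]' 5
python3 -c "
from h import *
go(.549,.297,.31)"
```

```text
time: 1.48
position: [0.3205, -0.2966, 0.3155]
tcp_rot: [-3.077, -0.622, 0.001]
contact_force: [-0.1, -0.1, 0.3]
grip_width: 0.002
grasp_force: 0.0
t 1.475 pos [ 0.3205 -0.2966  0.3155] q [-0.86 -0.34  1.78  0.    1.7   0.31] F [-0.08 -0.08  0.33] w 0.002 tilt [-0.001   0.0023 -1.    ]
shift mm [ 441.  -458.3    6.7]
```

```bash
python3 -m creep '[[[0.015,-0.015,0,0,0,0,-1],[0.03,-0.031,0,0,0,0,-1],[0.03,-0.031,0,0,0,0,-1],[0.03,-0.031,0,0,0,0,-1],[0.03,-0.031,0,0,0,0,-1],[0.03,-0.031,0,0,0,0,-1],[0.03,-0.031,0,0,0,0,-1],[0.03,-0.031,0,0,0,0,-1],[0.03,-0.031,0,0,0,0,-1],[0.03,-0.031,0,0,0,0,-1],[0.03,-0.031,0,0,0,0,-1],[0.03,-0.031,0,0,0,0,-1],[0.03,-0.031,0,0,0,0,-1],[0.03,-0.031,0,0,0,0,-1],[0.025,-0.028,0,0,0,0,-1],[0.011,-0.012,0,0,0,0,-1],[0,0,0,0,0,0,-1],[0,0,0,0,0,0,-1]]]'
python3 -c "
from h import *
go(.549,.297,.175)"
```

```text
time: 3.72
position: [0.5508, 0.2911, 0.3171]
tcp_rot: [3.08, 0.615, -0.001]
contact_force: [0.1, 0.4, -0.1]
grip_width: 0.006
grasp_force: 0.0
t 3.725 pos [0.5508 0.2911 0.3171] q [ 0.4   0.18  1.29 -0.    1.67  1.58] F [ 0.08  0.39 -0.07] w 0.006 tilt [-5.e-04 -7.e-04 -1.e+00]
shift mm [  0.7  -6.2 142.1]
```

```bash
python3 -m creep '[[[0.0005,-0.006,0.02,0,0,0,-1],[0,0,0.03,0,0,0,-1],[0,0,0.03,0,0,0,-1],[0,0,0.03,0,0,0,-1],[0,0,0.015,0,0,0,-1],[0,0,0.008,0,0,0,-1],[0,0,0,0,0,0,-1],[0,0,0,0,0,0,-1]]]'
python3 - <<'E'
from h import *
go(.549,.297,.159)
a,_=grab('side'); b,_=grab('top')
r=lambda im,u,v:cv2.resize(im[v-55:v+55,u-70:u+70],(400,314),interpolation=cv2.INTER_CUBIC)
cv2.imwrite('pics/c1.png',np.hstack([r(a,239,100),r(b,124,220)]))
E
```

```text
time: 4.72
position: [0.5498, 0.2984, 0.1859]
tcp_rot: [-3.08, -0.616, -0.003]
contact_force: [0.4, 0.6, 0.1]
grip_width: 0.006
grasp_force: 0.0
t 4.725 pos [0.5498 0.2984 0.1859] q [ 0.42  0.22  1.48 -0.    1.44  1.59] F [0.44 0.58 0.06] w 0.006 tilt [ 2.e-03  9.e-04 -1.e+00]
shift mm [-1.3  1.  26.9]
```

View pics/c1.png

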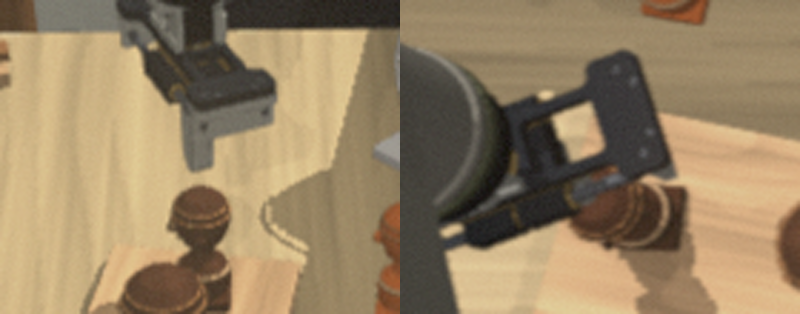

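The crop shows the closed fingertips at (197,170), directly above the small head centred at about (202,205), with nothing else near. I go down most of the way, then creep.

```bash
python3 -m creep '[[[-0.001,0.001,0.006,0,0,0,-1],[0,0,0.006,0,0,0,-1],[0,0,0.005,0,0,0,-1],[0,0,0.003,0,0,0,-1],[0,0,0.001,0,0,0,-1],[0,0,0,0,0,0,-1],[0,0,0,0,0,0,-1]]]'; python3 -m creep '[[[0,0,0.001,0,0,0,-1],[0,0,0.001,0,0,0,-1],[0,0,0,0,0,0,-1]]]'
```

```text
time: 5.7
position: [0.5487, 0.2969, 0.1637]
tcp_rot: [-3.081, -0.616, -0.001]
contact_force: [0.0, -0.5, 0.2]
grip_width: 0.007
grasp_force: 0.0
time: 6.08
position: [0.5485, 0.2968, 0.1613]
tcp_rot: [3.08, 0.616, -0.0]
contact_force: [-1.1, -0.1, -0.9]
grip_width: 0.005
grasp_force: 0.0
```

```bash
python3 -m creep '[[[0,0,0.001,0,0,0,-1],[0,0,0,0,0,0,-1]]]';  python3 -m creep '[[[0,0,0.0005,0,0,0,-1],[0,0,0,0,0,0,-1]]]'
```

```text
time: 6.32
position: [0.5485, 0.2968, 0.1603]
tcp_rot: [3.081, 0.616, -0.0]
contact_force: [-1.2, -0.5, -0.5]
grip_width: 0.003
grasp_force: 0.0
time: 6.58
position: [0.5485, 0.2968, 0.1599]
tcp_rot: [3.081, 0.616, -0.0]
contact_force: [0.2, 0.3, 0.2]
grip_width: 0.005
grasp_force: 0.0
```

```bash
python3 -m creep '[[[0,0,0.0005,0,0,0,-1],[0,0,0,0,0,0,-1]]]' | sed -n '2p;4p';  python3 -m creep '[[[0,0,0.0005,0,0,0,-1],[0,0,0,0,0,0,-1]]]'| sed -n '2p;4p'
```

```text
position: [0.5485, 0.2968, 0.1594]
contact_force: [-0.2, -0.6, 0.8]
position: [0.5486, 0.2968, 0.1591]
contact_force: [-0.6, 0.5, 1.2]
```

```bash
python3 -m creep '[[[0,0,0.0004,0,0,0,-1],[0,0,0,0,0,0,-1]]]' | sed -n '2p;4p'
```

```text
position: [0.5488, 0.2969, 0.1591]
contact_force: [-1.6, -1.8, 5.5]
```

There is clear light contact: 5.5 N, with the height stopped at the expected 0.159. I withdraw straight up.

```bash
python3 -m creep '[[[0,0,-0.003,0,0,0,-1],[0,0,-0.008,0,0,0,-1],[0,0,-0.02,0,0,0,-1],[0,0,-0.04,0,0,0,-1],[0,0,-0.04,0,0,0,-1],[0,0,-0.03,0,0,0,-1],[0,0,-0.01,0,0,0,-1],[0,0,0,0,0,0,-1]]]'
python3 - <<'E'
from h import *
go(.523,-.295,.31)
P0,_=load('side'); b,d=grab('side'); z=cloud('side',d)
m=(z[...,2]>.105)&(z[...,2]<.2); from scipy import ndimage as nd
l,_=nd.label(m&(d>0)); p=z[l==l[122,239]]; A=np.c_[2*p,np.ones(len(p))]; print(np.linalg.lstsq(A,(p**2).sum(1),rcond=None)[0][:3],len(p))
E
```

```text
time: 8.32
position: [0.5489, 0.297, 0.3104]
tcp_rot: [-3.08, -0.616, -0.002]
contact_force: [-0.7, 0.1, 0.0]
grip_width: 0.005
grasp_force: 0.0
t 8.325 pos [0.5489 0.297  0.3104] q [0.41 0.18 1.31 0.   1.66 1.59] F [-0.69  0.07  0.01] w 0.005 tilt [ 1.4e-03  6.0e-04 -1.0e+00]
shift mm [-251.6  536.5   -0. ]
[0.54841038 0.29499624 0.11600124] 342
```

The bust has not moved (sphere centre unchanged). Next I travel to above the wide button.

```bash
python3 -m creep '[[[-0.007,0.015,0,0,0,0,-1],[-0.014,0.03,0,0,0,0,-1],[-0.014,0.03,0,0,0,0,-1],[-0.014,0.03,0,0,0,0,-1],[-0.014,0.03,0,0,0,0,-1],[-0.014,0.03,0,0,0,0,-1],[-0.014,0.03,0,0,0,0,-1],[-0.014,0.03,0,0,0,0,-1],[-0.014,0.03,0,0,0,0,-1],[-0.014,0.03,0,0,0,0,-1],[-0.014,0.03,0,0,0,0,-1],[-0.014,0.03,0,0,0,0,-1],[-0.014,0.03,0,0,0,0,-1],[-0.014,0.03,0,0,0,0,-1],[-0.014,0.03,0,0,0,0,-1],[-0.014,0.03,0,0,0,0,-1],[-0.014,0.03,0,0,0,0,-1],[-0.014,0.03,0,0,0,0,-1],[-0.007,0.012,0,0,0,0,-1],[0,0,0,0,0,0,-1]]]' >/dev/null
python3 -m creep '[[[0,0,0.02,0,0,0,-1],[0,0,0.04,0,0,0,-1],[0,0,0.04,0,0,0,-1],[0,0,0.04,0,0,0,-1],[0,0,0.03,0,0,0,-1],[0,0,0.015,0,0,0,-1],[0,0,0.005,0,0,0,-1],[0,0,0,0,0,0,-1],[0,0,0,0,0,0,-1]]]'
python3 - <<'E'
from h import *
go(.523,-.295,.091)
a,_=grab('side'); b,_=grab('top')
r=lambda im,u,v:cv2.resize(im[v-55:v+55,u-70:u+70],(400,314),interpolation=cv2.INTER_CUBIC)
cv2.imwrite('pics/c2.png',np.hstack([r(a,230,310),r(b,411,250)]))
E
```

```text
time: 12.0
position: [0.5234, -0.2963, 0.1211]
tcp_rot: [3.079, 0.616, 0.003]
contact_force: [-0.0, 0.1, -0.1]
grip_width: 0.006
grasp_force: 0.0
t 12.0 pos [ 0.5234 -0.2963  0.1211] q [-0.6   0.21  1.61  0.    1.31  0.58] F [-0.    0.07 -0.12] w 0.006 tilt [ 0.0021 -0.0014 -1.    ]
shift mm [ 0.1 -1.4 30.1]
```

View pics/c2.png

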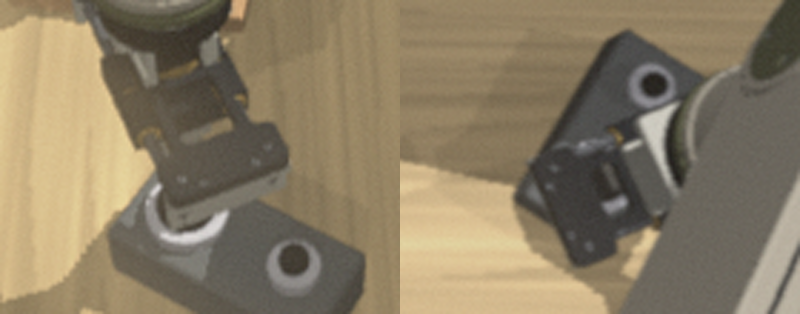

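The crop shows the fingers over the wide button (collar ring around (190,210) in the side half), and the narrow button at (293,262) clear. I descend and press.

```bash
python3 -m creep '[[[0,-0.001,0.008,0,0,0,-1],[0,0,0.01,0,0,0,-1],[0,0,0.006,0,0,0,-1],[0,0,0.003,0,0,0,-1],[0,0,0,0,0,0,-1]]]'| sed -n '2p;4p'
python3 -m creep '[[[0,0,0.002,0,0,0,-1],[0,0,0.002,0,0,0,-1],[0,0,0.001,0,0,0,-1],[0,0,0,0,0,0,-1]]]'| sed -n '2p;4p'
python3 -m creep '[[[0,0,0.001,0,0,0,-1],[0,0,0.001,0,0,0,-1],[0,0,0,0,0,0,-1]]]'| sed -n '2p;4p'
```

```text
position: [0.5219, -0.2948, 0.0921]
contact_force: [0.1, -1.1, -0.1]
position: [0.5224, -0.2951, 0.0879]
contact_force: [0.5, 0.8, 3.1]
position: [0.5224, -0.2951, 0.0858]
contact_force: [1.0, -1.0, 4.7]
```

```bash
python3 -m creep '[[[0,0,0.001,0,0,0,-1],[0,0,0,0,0,0,-1]]]'| sed -n '2p;4p'
python3 -m creep '[[[0,0,0.0005,0,0,0,-1],[0,0,0,0,0,0,-1]]]'| sed -n '2p;4p'
```

```text
position: [0.5224, -0.2951, 0.0851]
contact_force: [-0.1, -0.4, 7.3]
position: [0.5225, -0.2951, 0.085]
contact_force: [-1.6, 1.1, 10.4]
```

The button is bottomed: 10 N, stopped at 0.085. I withdraw and move clear.

```bash
python3 -m creep '[[[0,0,-0.003,0,0,0,-1],[0,0,-0.006,0,0,0,-1],[0,0,-0.015,0,0,0,-1],[0,0,-0.03,0,0,0,-1],[0,0,-0.04,0,0,0,-1],[0,0,-0.04,0,0,0,-1],[0,0,-0.02,0,0,0,-1],[0,0,-0.005,0,0,0,-1],[0,0,0,0,0,0,-1],[0,0,0,0,0,0,-1],[0,0,0,0,0,0,-1],[0,0,0,0,0,0,-1]]]'
python3 - <<'E'
from h import *
from scipy import ndimage as nd
b,d=grab('side'); P=cloud('side',d)
print(np.percentile(P[320:331,220:230,2],50), P[118:123,237:241,2].mean())
E
```

```text
time: 15.6
position: [0.5219, -0.2947, 0.2423]
tcp_rot: [-3.08, -0.616, 0.001]
contact_force: [-0.3, 0.3, -0.8]
grip_width: 0.004
grasp_force: 0.0
0.07219781148274218 0.13048386416035895
```

View pics/side0.png

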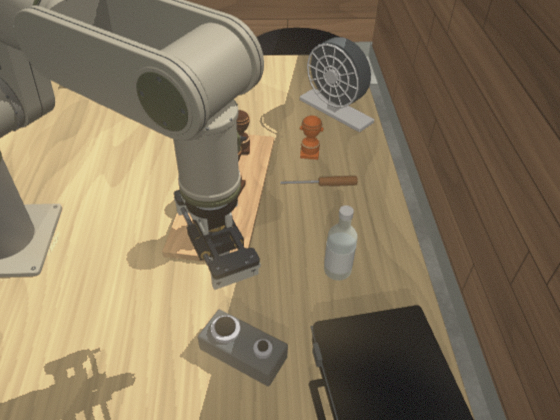

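The wide button at (225,327) is back up (72 mm), the gripper is clear above it, and the bottle (340,250) and screwdriver (320,181) are where they were.

```bash
python3 -c "
from plant import env
print(env.finish_job())"
```

```text
the job is handed in; nothing more can be done
None
```

I touched the smallest bust's crown at about 5.5 N without shifting it, then pressed the wide button fully down at about 10 N; it came back up, and I handed the job in at about 16 s with the arm clear.

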